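# Pack the sampling caddy

### The arm

A 7-joint arm with a two-finger parallel gripper is mounted at the origin on the work surface. World frame = base frame: x ahead of the robot, y to its left, z up, the work surface at z = 0. Lengths are in m, angles in degrees, forces in N, time in s.
With the tool pointing down it reaches from about 0.35 to 0.9 m from the base axis. Payload 19.9 kg.
Tool frame: the origin (TCP) lies on the front face of the gripper's body, between the roots of the fingers; the fingertips stand 97 mm ahead of it and the grasp point (between the pads) lies 78 mm ahead of it (tip_extent is the distance from the TCP to the fingertips, in m); z points along the fingers, y is the line along which they close (so a half turn about z gives the same grasp; the last joint's range is limited). The gripper opens to 94 mm and grips with 3 to 60 N. Pads are 16 mm wide; open, the fingers measure 119 mm over their backs; the gripper's body (75 mm by 177 mm) begins 78 mm behind the grasp point.
Start: joints at [67.466, 23.915, -0.59, 92.452, 0.269, 63.638, -3.037], TCP at [0.215, -0.587, 0.303] pointing down, gripper open.
Joint ranges: [-161.28, 161.28], [-22.2, 115.67], [-73.04, 71.86], [3.21, 147.25], [-68.34, 248.33], [10.77, 114.83], [-161.83, 161.83]. Speed limits (degrees/s): [108.29, 108.29, 136.94, 136.94, 172.46, 172.46, 172.46].

### API

Orientations are given as a 3x3 rotation matrix whose columns are the frame's x, y, z axes.
In Python, from bench import * gives the robot as it stands.
- The arm moves only by the tool apply_moves, never from a script. Its argument "steps" is a list of rows, each a list of 2 entries, a list of its own where there are three numbers: the shift along the tool's x, y, z in cm, then the turn about the tool's z in rad. A call has 1 to 8 rows; each row is the pose to reach, as a shift and turn from the pose commanded when the call began, along the tool's axes at that moment; what a row does not reach only later rows make up. A row lasts 1/12 s, in which the tool goes at most 41.7 mm and 7.16 degrees, less where a joint would pass 70% of its speed; a pose out of reach is approached as far as the arm can. A call with a gripper value outside its range is refused whole. "jaw" is the closure in counts, from 0 (fully open) to 255 (shut), set as the call begins (left out, the last holds). The fingers move at their own pace and stop on an object; "newtons" is the grip in N (left out, the last holds). Time passes only in rows, so rows that repeat a pose let the fingers close. It gives the time, the measured TCP pose, the force, the opening and the grip force at its end, in the units of the state.
- get_state(): the state, without advancing time (a new reading comes with each control period).
- camera(name): name is "side" or "top"; returns the picture (420x560x3 uint8, blue, green, red); there is no depth.
- camera_params(name): a dict with "vfov" (degrees; the focal length in pixels is half the picture's height over the tangent of half this angle, whatever the lens; pixels are square), "cx", "cy" (the principal point, pixels), "k1" (the pictures are not rectified: a ray, as slopes to the right and down, at radius r is drawn at 1 + k1 r^2 times it, then the intrinsics apply), "R" (3x3) and "t" (3): a world point X has camera coordinates R X + t. Camera axes: x right, y down, z forward; pixel columns grow to the right and rows downward; lengths in m; the calibration is good to about 2 mm. A picture is of the moment at which its call begins. camera_params takes no time and is no camera call.
- close_job(): hands the job in; it is judged then, once.
Trained networks look in the newest picture that a camera, given by its name, has taken for a name from the list of things; names that differ only in an ending like _2 or _b are one class to them, and where a whole thing is asked for, a point or a joint stands for the part that bears it (a point fixed in the world has none). Each returns a list of dicts, best first, with "p" (0 to 1); they miss things now and then, are a little off and sometimes report something else, mostly with a low value. They report only what shows in the picture. A call takes as long as a camera call. They do not tell look-alikes from the thing itself.
- boxes_of(camera, name): "location" ([column, row] in pixels, amid what is visible of it).
- regions_of(camera, name): "region" (420x560 bool, what is visible of it) and "location" ([column, row] in pixels, amid what is visible of it).
- spot_point(camera, name): "location" ([column, row] in pixels: a listed point, or the origin of a listed thing).
The state is a dict: "time_s": time; "q": joint angles; "qvel": joint speeds; "joint_torque": joint torques, N m; "tcp_pos": TCP position; "orientation": TCP orientation; "wrist_force": force on the tool from outside, world axes, zero at the start; "wrist_torque": the same for the moment, N m; "finger_gap": opening from 0.0 (shut) to 1.0 (fully open); "gripper_force": force on a finger pad.
Only numpy, scipy, OpenCV 4.12 (cv2) and the standard library are available. Lean on these libraries where they do the work, as an engineer would, in place of code of your own. Each camera call takes 0.05 s, during which the arm holds its last target. There are 200 camera calls.

### The job

Pack the sampling caddy: stand the brown bottle with the yellow cap in the yellow holder and the brown bottle with the blue cap in the blue holder, setting the glass down gently, and stand the large steel dipper cup in the caddy's empty bay with the small steel cup nested upright inside it, on its floor, their two handles crossing at right angles as seen from above so that they clear each other. Leave the look-alikes standing where they are: the brown bottle with the white cap, the white bottle and the red plastic cup.

Things in the scene. Friction and masses are not known exactly. Their poses are not given: they have to be found in the camera images.
- yellow_bottle: Brown (amber) bottle with a YELLOW cap, to be packed, 95 mm tall: body 44 mm in diameter up to 56 mm, sloping shoulder and 26 mm neck to 72 mm, screw cap 30 mm in diameter from 72 to 95 mm. About 0.13 kg, loose, stands upright. Origin: centre of its underside, z up.
- blue_bottle: Brown (amber) bottle with a BLUE cap, to be packed, 95 mm tall: body 44 mm in diameter up to 56 mm, sloping shoulder and 26 mm neck to 72 mm, screw cap 30 mm in diameter from 72 to 95 mm. About 0.13 kg, loose, stands upright. Origin: centre of its underside, z up.
- white_cap_bottle: Look-alike, stays: brown (amber) bottle with a WHITE cap, 95 mm tall: body 44 mm in diameter up to 56 mm, sloping shoulder and 26 mm neck to 72 mm, screw cap 30 mm in diameter from 72 to 95 mm. About 0.13 kg, loose, stands upright. Origin: centre of its underside, z up.
- white_bottle: Look-alike, stays: WHITE plastic bottle with a blue cap, 95 mm tall: body 44 mm in diameter up to 56 mm, sloping shoulder and 26 mm neck to 72 mm, screw cap 30 mm in diameter from 72 to 95 mm. About 0.13 kg, loose, stands upright. Origin: centre of its underside, z up.
- large_cup: Large stainless-steel dipper cup, to be packed: 66 mm outside diameter, 48 mm tall, wall 2.5, floor 3 mm; 10 mm thick round stick handle leaving the wall at height 38 mm, reaching 90 mm from the axis at height 46. Origin: centre of underside, z up, x along the handle. About 0.11 kg, loose; at first its handle points roughly away from the robot.
- small_cup: Small slim stainless-steel dipper cup, to be nested in the large one: 43 mm outside diameter, 78 mm tall, wall 2.5, floor 3 mm; 10 mm thick round stick handle leaving the wall at height 68 mm, reaching 90 mm from the axis at height 76. Origin: centre of underside, z up, x along the handle. About 0.08 kg, loose; at first its handle points roughly away from the robot. Nested it has 9 mm play all round.
- plastic_cup: Look-alike, stays: RED plastic dipper cup, otherwise the same shape as the large steel one: 66 mm outside diameter, 48 mm tall, wall 2.5, floor 3 mm; 10 mm thick round stick handle leaving the wall at height 38 mm, reaching 90 mm from the axis at height 46. Origin: centre of underside, z up, x along the handle.
- caddy: Teal open caddy, fixed, 118 (x) x 310 (y) x 35 mm high, walls and floor 4 mm. A cross wall 28 mm high at y = 14.5 mm: beyond it (y > 14.5) the empty cup bay, inside 110 x 134 mm, centred at x 0, y 84 mm; on the other side the two colour holders at x 0, y -30 and y -108 mm, in either order. Cup handles pass above its walls. Origin: centre of underside, z up.
- yellow_holder: YELLOW bottle holder, a square open-topped plastic cell fixed in the caddy, outside 70 x 70 x 22 mm, walls and floor 3 mm thick (inside 64 x 64 mm). Origin: centre of its underside (which lies on the caddy's floor), z up, sides along x and y, parallel to the caddy's.
- blue_holder: BLUE bottle holder, a square open-topped plastic cell fixed in the caddy, outside 70 x 70 x 22 mm, walls and floor 3 mm thick (inside 64 x 64 mm). Origin: centre of its underside (which lies on the caddy's floor), z up, sides along x and y, parallel to the caddy's.
Things that resemble listed ones, but are neither listed nor needed, are in the scene too. Leave any green look-alike of the blue_bottle alone. What is shaped like the large_cup but green is not meant.

How it is judged (in metres and radians):
At the end, for the whole second after the job is handed in: Bottles upright on the floor of their colour's holder, within 18 mm of its centre; large cup upright on the bay's floor; small cup upright on its floor, within 13 mm of its axis, handles over 60 degrees from parallel; look-alikes upright, moved under 30 mm; all released and at rest (horizontal distance between yellow_bottle and yellow_holder below 0.018 m and z of yellow_bottle in the frame of yellow_holder below 0.009 m and angle between each of yellow_bottle, blue_bottle, large_cup's own z axis and vertical below 0.12 rad and horizontal distance between blue_bottle and blue_holder below 0.018 m and z of blue_bottle in the frame of blue_holder below 0.009 m and x of large_cup in the frame of caddy between -0.026 and 0.026 m and y of large_cup in the frame of caddy between 0.045 and 0.12 m and z of large_cup in the frame of caddy below 0.01 m and horizontal distance between small_cup and large_cup below 0.013 m and z of small_cup in the frame of large_cup below 0.009 m and angle between each of small_cup, white_cap_bottle, white_bottle, plastic_cup's own z axis and vertical below 0.15 rad and angle between the x axis of small_cup and the x axis of large_cup, either way round above 1.05 rad and distance of each of white_cap_bottle, white_bottle, plastic_cup from where it was at the start of the episode below 0.03 m and linear speed of each of yellow_bottle, blue_bottle, large_cup, small_cup below 0.02 m/s); the robot touches nothing.
It fails at once if a look-alike (white-capped amber bottle, white bottle or red plastic cup) is moved more than 30 mm or tipped over (distance of any of white_cap_bottle, white_bottle, plastic_cup from where it was at the start of the episode above 0.03 m or angle between any of white_cap_bottle, white_bottle, plastic_cup's own z axis and vertical above 0.5 rad).
It fails at once if an amber bottle that is to be packed is tipped over (angle between any of yellow_bottle, blue_bottle's own z axis and vertical above 0.9 rad).
It fails at once if a glass bottle is dropped or rammed into the caddy (more than 32 N between it and a holder or the caddy) (contact force between any of yellow_bottle, blue_bottle and yellow_holder above 32 N or contact force between any of yellow_bottle, blue_bottle and blue_holder above 32 N or contact force between any of yellow_bottle, blue_bottle and caddy above 32 N).
It also fails if it takes over 120 s, if anything falls off the work surface, if the arm or the gripper's body presses on something with over 40 N, if the wrist force passes 120 N, or if a joint passes its speed limit or range.

## Working session

There is one attempt and no reset: what is moved stays moved. The work goes in short steps, Python scripts to look and compute and a tool call to move; the robot and the scene stay as the last step left them, time stands still between calls to the robot, and variables do not carry over. Pictures are saved under pics/ and viewed, at most 14 in all, crops included, and the job is handed in when it is done.

Besides the shell and the picture viewer there is one more tool, called after ">>>" as name(argument=value, ...) on one line, values as JSON. apply_moves: Moves the arm, as the interface text tells. Its arguments: {"type":"object","properties":{"steps":{"type":"array","items":{"type":"array"}},"jaw":{"type":"number"},"newtons":{"type":"number"}},"required":["steps"]}

```bash
mkdir -p pics; ls
python3 - <<'E'
from bench import *
import cv2
for n in ("top","side"):
    cv2.imwrite(f"pics/{n}0.png",camera(n)); p=camera_params(n); print(n,p)
    for o in ["yellow_bottle","blue_bottle","white_cap_bottle","white_bottle","large_cup","small_cup","plastic_cup","caddy","yellow_holder","blue_holder"]:
        print(o,[(round(d["p"],2),[round(float(v)) for v in d["location"]]) for d in spot_point(n,o)])
s=get_state(); print(s)
E
```

```text
pics
top {'vfov': 51.937316132581216, 'cx': 286.7353382238232, 'cy': 209.0148163337818, 'k1': 0.00274530513463883, 'R': array([[-0.0229101 , -0.99972355, -0.0052868 ],
       [-0.99746851,  0.02321387, -0.06721373],
       [ 0.06731787,  0.00373355, -0.99772459]]), 't': array([0.02642561, 0.58843312, 1.17884724])}
yellow_bottle []
blue_bottle [(0.75, [166, 189]), (0.7, [196, 196])]
white_cap_bottle [(0.71, [343, 189])]
white_bottle [(0.71, [242, 190])]
large_cup [(0.93, [292, 188]), (0.83, [242, 140])]
small_cup [(0.62, [143, 228])]
plastic_cup [(0.92, [382, 192])]
caddy [(0.57, [296, 263]), (0.35, [343, 190])]
yellow_holder []
blue_holder [(0.59, [336, 257])]
side {'vfov': 42.61354709376001, 'cx': 282.16097596911163, 'cy': 207.6982193403685, 'k1': -0.05497667265509954, 'R': array([[-0.98864486, -0.15005504,  0.00805098],
       [-0.11314728,  0.70807932, -0.69700888],
       [ 0.09888896, -0.69000519, -0.7170173 ]]), 't': array([0.59418025, 0.0890453 , 1.37205674])}
yellow_bottle [(0.59, [327, 126])]
blue_bottle [(0.89, [233, 329]), (0.56, [250, 298])]
white_cap_bottle [(0.83, [272,
[... 424 characters left out ...]
l': array([ 0.03496497,  0.07370655, -0.027067  , -0.00985732, -0.05860355,
        0.06336555,  0.00520773]), 'joint_torque': array([ 3.46443376e-04, -8.51017356e+01,  6.37846626e-01, -4.26292348e+01,
       -4.88056988e-02,  1.37027912e-02, -5.86272790e-05]), 'tcp_pos': array([ 0.21536638, -0.58670127,  0.30264993]), 'orientation': array([[ 9.38733299e-01,  3.44644435e-01, -7.92554193e-05],
       [ 3.44644438e-01, -9.38733302e-01,  1.47873800e-05],
       [-6.93033132e-05, -4.11963454e-05, -9.99999997e-01]]), 'wrist_force': array([-0.23337712,  0.29887058,  0.11764228]), 'wrist_torque': array([-0.0225169 , -0.01359632, -0.03041064]), 'gripper_force': 0.0, 'finger_gap': 0.9974661574666667}
```

View pics/top0.png

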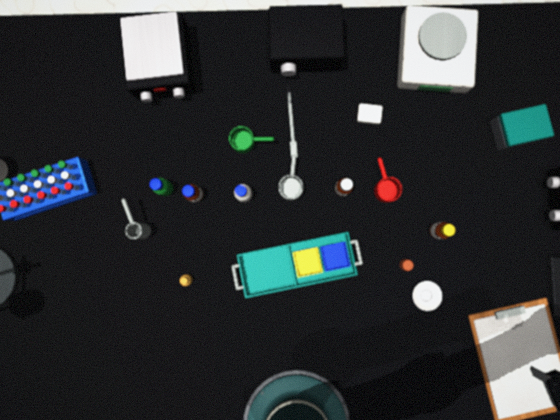

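View pics/side0.png

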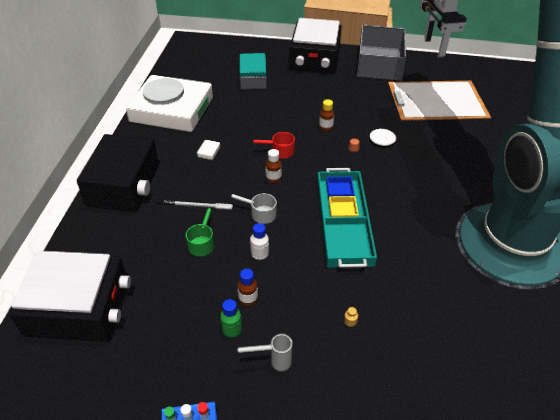

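The top view (image up = +x, left = +y) and the side view show these things:
- **Blue amber bottle** candidates: amber with blue cap at top (190,192) / side (248,287), which is the one I want; green bottle (160,186) / (231,318); white bottle (242,191) / (260,242).
- **Yellow amber bottle** candidates: (445,230) / (327,115), which I want; white-cap amber bottle (344,186); small orange vials (185,281) and (407,265).
- **Large cup** candidates: steel (291,187) / (263,208), which I want; green (240,138); red (388,190).
- **Small cup**: (135,230) / (282,352).

The caddy's blue holder is at the right (−y) end and the yellow holder next to it.

```bash
cat > h.py <<'E'
from bench import *
import numpy as np, cv2
def K(n):
    p=camera_params(n); f=210/np.tan(np.radians(p["vfov"]/2))
    return p,np.array([[f,0,p["cx"]],[0,f,p["cy"]],[0,0,1.]])
def und(n,uv):
    p,k=K(n); return cv2.undistortPoints(np.array([[uv]],float),k,np.array([p["k1"],0,0,0.]))[0,0]
def tri(a,b):
    P=[np.c_[camera_params(n)["R"],camera_params(n)["t"]] for n in("top","side")]
    x=cv2.triangulatePoints(P[0],P[1],und("top",a),und("side",b)).ravel(); X=x[:3]/x[3]
    return X,np.linalg.norm(proj("top",X)-a),
def proj(n,X):
    p,k=K(n); r=cv2.Rodrigues(p["R"])[0]
    return cv2.projectPoints(np.array([X],float),r,p["t"],k,np.array([p["k1"],0,0,0.]))[0][0,0]
def plane(n,uv,z):
    p,_=K(n); d=p["R"].T@np.r_[und(n,uv),1]; c=-p["R"].T@p["t"]
    return c+d*(z-c[2])/d[2]
def to(x,y,z,phi=None):
    "tool-axis shift (cm) from present tool pose to world TCP xyz; turn so tool y axis is along world angle phi deg"
    s=get_state(); R=s["orientation"]; d=R.T@(np.array([x,y,z])-s["tcp_pos"])*100
    a=np.degrees(np.arctan2(R[1,1],R[0,1])); t=None
    if phi is not None:
        t=(phi-a+90)%180-90; t=-np.radians(t)
    print("shift cm",d.round(2),"turn",t,"y-axis ang",a.round(1),"q7",s["q"][6].round(1))
E
python3 - <<'E'
from h import *
np.set_printoptions(precision=4,suppress=True)
I={n:cv2.imread(f"pics/{n}0.png") for n in("top","side")}
def cap(n,c,lo,hi,r=14):
    h=cv2.cvtColor(I[n],cv2.COLOR_BGR2HSV); m=cv2.inRange(h,lo,hi); z=np.zeros_like(m); cv2.circle(z,c,r,255,-1); m&=z
    v=np.argwhere(m)[:,::-1]; return v.mean(0),len(v)
for nm,a,b,lo,hi in (("yel",(447,230),(327,106),(20,120,90),(35,255,255)),("blu",(189,190),(247,276),(110,120,70),(130,255,255))):
    (u,n1),(v,n2)=cap("top",a,lo,hi),cap("side",b,lo,hi); print(nm,u,n1,v,n2,*tri(u,v))
def best(n,o,c):
    L=regions_of(n,o); L=[d for d in L if np.hypot(*(np.array(d["location"])-c))<25]; return L[0] if L else None
for o,a,b in (("large_cup",(292,188),(263,212)),("small_cup",(138,229),(281,360)),("caddy",(296,263),(340,220)),("yellow_holder",(308,262),(342,208)),("blue_holder",(335,257),(339,190)),("yellow_bottle",(440,230),(327,125)),("blue_bottle",(194,194),(249,298))):
    S=[]
    for n,c in(("top",a),("side",b)):
        L=[d["location"] for d in spot_point(n,o) if np.hypot(*(np.array(d["location"])-c))<25]; S.append(L[0] if L else None)
    print(o,S,*(tri(*S) if S[0] is not None and S[1] is not None else []))
big=lambda n,x,y,w,h,k:cv2.resize(I[n][y:y+h,x:x+w],None,fx=k,fy=k,interpolation=cv2.INTER_CUBIC)
A=big("top",225,165,145,140,4);B=big("side",190,160,200,118,4)
cv2.imwrite("pics/c1.png",A);cv2.imwrite("pics/c2.png",B)
A=big("top",115,175,130,70,4);B=big("side",195,265,130,110,4);A=cv2.copyMakeBorder(A,0,0,0,0,0)
C=big("top",420,210,40,40,7);D=big("side",305,90,40,40,7)
W=np.zeros((600,800,3),np.uint8);W[:280,:520]=A;W[280:580,:520]=B[140:440];W[:280,520:]=C;W[280:560,520:]=D
cv2.imwrite("pics/c3.png",W)
E
```

```text
yel [448.3289 229.5329] 152 [327.4059 104.2475] 101 [ 0.5222 -0.4096  0.082 ] 0.47841251128030604
blu [187.5461 190.305 ] 141 [246.2667 275.8974] 195 [0.6401 0.2731 0.0855] 0.05458195688364021
large_cup [[292.0, 188.0], [263.0, 211.6]] [ 0.6512 -0.0032  0.0034] 0.7121944628530508
small_cup [[143.3, 228.4], [280.8, 363.5]] [ 0.5425  0.4212 -0.0077] 0.9001360018417073
caddy [[296.3, 262.7], [339.7, 219.7]] [ 0.4437 -0.0102 -0.0005] 1.7415402121144232
yellow_holder [None, [342.2, 209.5]]
blue_holder [[336.1, 257.0], [338.7, 193.2]] [ 0.4552 -0.1237 -0.0136] 1.2970209952502791
yellow_bottle [None, [327.0, 125.5]]
blue_bottle [[196.2, 195.5], [249.6, 297.8]] [ 0.6358  0.2694 -0.0029] 0.3279724986371072
```

View pics/c1.png

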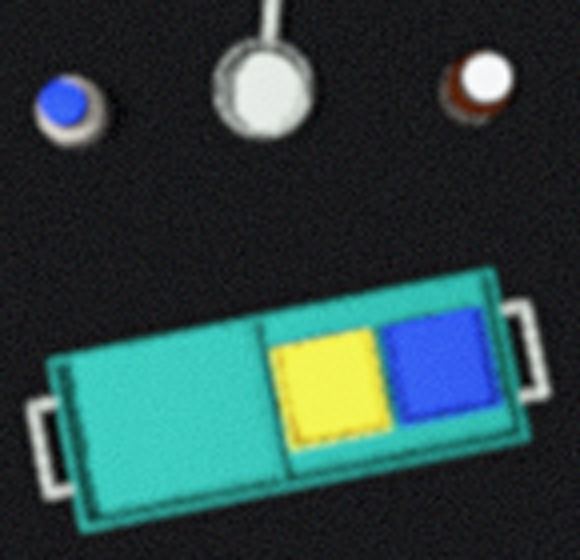

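View pics/c2.png

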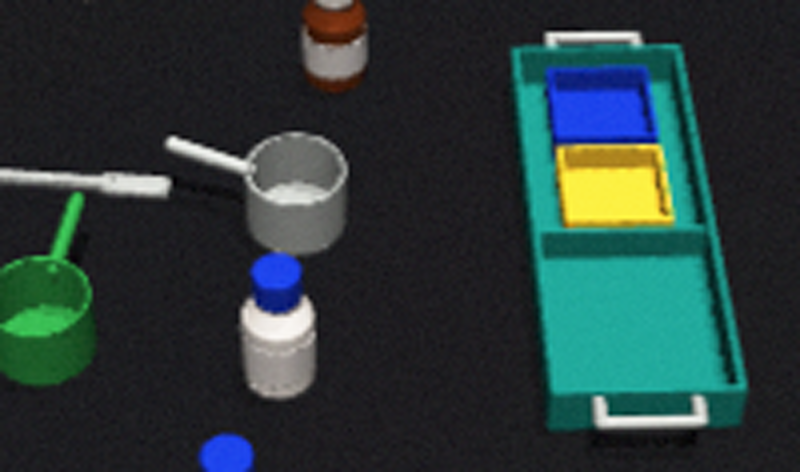

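View pics/c3.png

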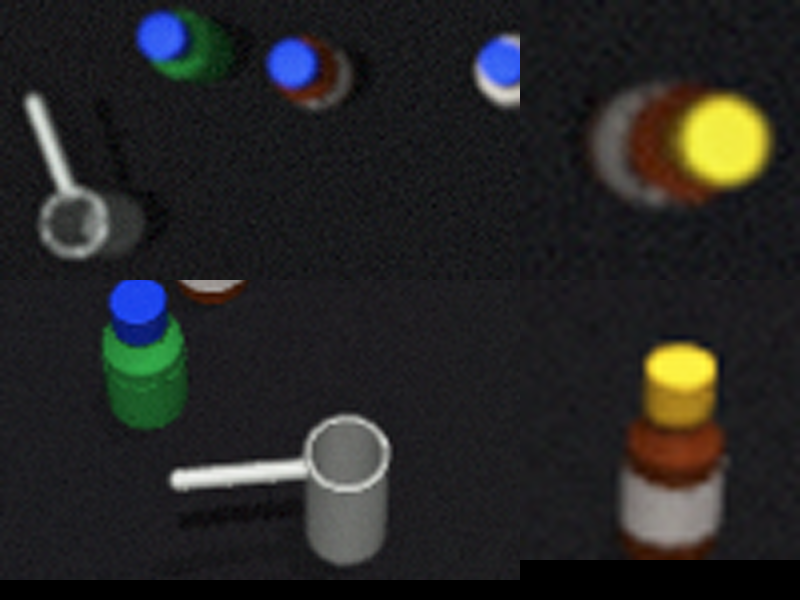

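The crops confirm the choices: amber body with yellow cap, amber body with blue cap (green body is left alone), and steel cups with their handles away from the robot. The long spatula lies beyond the large handle. Next I measure rims, caps and caddy corners by triangulating from these crops.

Run:
```python
from h import *
np.set_printoptions(precision=4,suppress=True)
c1=lambda x,y:np.array([225+x/4-.4,165+y/4-.4]); c2=lambda x,y:np.array([190+x/4-.4,160+y/4-.4])
print("large rim",*tri(c1(264,88),c2(296,171)), "tip",*tri((294.8,158),c2(172,143)))
print("small rim",*tri((133.1,230.1),(281.4,343)),"tip",*tri((122.9,199.6),(239.6,349.6)))
print("yel",*tri((448.9,229.7),(327.6,102)),plane("top",(448.5,229.6),.095),plane("side",(327.6,102),.095))
print("blu",plane("top",(187.6,190.5),.095))
T=[(48,357),(493,267),(530,440),(82,533)];S=[(548,398),(513,47),(681,45),(745,387)]
Q=[tri(c1(*a),c2(*b))[0] for a,b in zip(T,S)]; print(np.array(Q)); 
Q=np.array([plane("top",c1(*a),.035) for a in T]);print(Q,Q.mean(0))
y=(Q[0]+Q[3]-Q[1]-Q[2])[:2]; a=np.degrees(np.arctan2(y[1],y[0]));print("caddy y ang",a, np.linalg.norm(y)/2)
e=y/np.linalg.norm(y)
for k in(84,-30,-108):print(k,Q.mean(0)[:2]+e*k/1000)
for n,p in(("Y",[(268,348),(375,328),(394,428),(293,452)]),("B",[(380,325),(485,307),(503,405),(400,425)])):
    print(n,np.mean([plane("top",c1(*a),.026) for a in p],0))
```

```text
large rim [0.6494 0.0008 0.043 ] 0.3090545207017976 tip [ 0.7316 -0.0123  0.0423] 1.5115573867104943
small rim [0.539  0.4202 0.076 ] 0.13704454452489181 tip [0.62   0.4476 0.0754] 0.1367767014877664
yel [ 0.5218 -0.4074  0.0918] 0.5677269978980528 [ 0.5206 -0.4053  0.095 ] [ 0.5231 -0.4027  0.095 ]
blu [0.6384 0.2707 0.095 ]
[[ 0.4692  0.153   0.0299]
 [ 0.5232 -0.1531  0.0332]
 [ 0.406  -0.1744  0.033 ]
 [ 0.3516  0.131   0.0361]]
[[ 0.4685  0.1523  0.035 ]
 [ 0.5228 -0.1528  0.035 ]
 [ 0.405  -0.1741  0.035 ]
 [ 0.3494  0.131   0.035 ]] [ 0.4364 -0.0109  0.035 ]
caddy y ang 100.21116623235751 0.3100299091009947
84 [0.4215 0.0718]
-30 [ 0.4418 -0.0404]
-108 [ 0.4556 -0.1172]
Y [ 0.442  -0.0414  0.026 ]
B [ 0.4563 -0.1169  0.026 ]
```

```bash
python3 -c "
from h import *
to(.521,-.405,.161);to(.521,-.405,.303,-79.8)"
```

```text
shift cm [34.95 -6.53 14.16] turn None y-axis ang -69.8 q7 -3.0
shift cm [34.95 -6.53 -0.04] turn 0.17376657162851314 y-axis ang -69.8 q7 -3.0
```

>>> apply_moves(steps=[[[4, -0.8, 0], 0.03], [[8, -1.5, 0], 0.06], [[12, -2.3, 0], 0.09], [[16, -3, 0], 0.12], [[20, -3.8, 0], 0.15], [[24, -4.5, 0], 0.17], [[28, -5.3, 0], 0.17], [[32, -6, 0], 0.17]], jaw=60, newtons=15)

```text
time_s: 2.47
tcp_pos: [0.4966, -0.4187, 0.3028]
orientation: [[0.984, 0.181, 0.0], [0.181, -0.984, -0.0], [0.0, 0.0, -1.0]]
wrist_force: [-0.8, -0.5, -1.0]
finger_gap: 0.766
gripper_force: 0.0
```

```bash
python3 -c "
from h import *
to(.521,-.405,.161,-79.8);print(get_state()['finger_gap'],get_state()['time_s'])"
```

```text
shift cm [ 2.64 -0.91 14.18] turn 0.0035850867114303026 y-axis ang -79.6 q7 -44.0
0.766328924916118 2.4667
```

>>> apply_moves(steps=[[[1.3, -0.5, 1], 0], [[2.6, -0.9, 3], 0], [[2.6, -0.9, 6], 0], [[2.6, -0.9, 9], 0], [[2.6, -0.9, 12], 0], [[2.6, -0.9, 13.5], 0], [[2.6, -0.9, 14.2], 0], [[2.6, -0.9, 14.2], 0]])

```text
time_s: 3.13
tcp_pos: [0.5185, -0.4063, 0.1591]
orientation: [[0.984, 0.181, -0.002], [0.181, -0.984, 0.001], [-0.002, -0.002, -1.0]]
wrist_force: [-0.5, 0.1, 0.8]
finger_gap: 0.765
gripper_force: 0.0
```

>>> apply_moves(steps=[[[0, 0, 0], 0], [[0, 0, 0], 0], [[0, 0, 0], 0], [[0, 0, 0], 0], [[0, 0, 0], 0], [[0, 0, 0], 0], [[0, 0, 0], 0], [[0, 0, 0], 0]], jaw=255, newtons=15)

```text
time_s: 3.8
tcp_pos: [0.5191, -0.4066, 0.1608]
orientation: [[0.984, 0.181, 0.0], [0.181, -0.984, -0.0], [0.0, 0.0, -1.0]]
wrist_force: [-0.0, -0.5, 1.0]
finger_gap: 0.329
gripper_force: 12.5
```

>>> apply_moves(steps=[[[0, 0, -1], 0], [[0, 0, -3], 0], [[0, 0, -6], 0], [[0, 0, -8], 0], [[0, 0, -8], 0]])

```text
time_s: 4.22
tcp_pos: [0.5202, -0.4074, 0.2459]
orientation: [[0.984, 0.181, 0.005], [0.181, -0.984, -0.004], [0.004, 0.004, -1.0]]
wrist_force: [-0.1, 0.3, -0.4]
finger_gap: 0.317
gripper_force: 19.6
```

```bash
python3 -c "
from h import *
to(.442,-.041,.168,-79.8);s=get_state();print(s['finger_gap'],s['wrist_force'])"
```

```text
shift cm [ -1.1  -37.48   7.62] turn 0.003691248226179199 y-axis ang -79.6 q7 -46.4
0.3174087060152134 [-0.13103678  0.27920588 -0.36398447]
```

>>> apply_moves(steps=[[[-0.1, -3, 0], 0], [[-0.2, -7, 0], 0], [[-0.3, -11, 0], 0], [[-0.4, -15, 0], 0], [[-0.5, -19, 0], 0], [[-0.6, -23, 0], 0], [[-0.7, -27, 0], 0], [[-0.8, -31, 0], 0]])

```text
time_s: 4.88
tcp_pos: [0.4542, -0.1014, 0.2409]
orientation: [[0.984, 0.181, 0.0], [0.181, -0.984, -0.0], [0.0, 0.0, -1.0]]
wrist_force: [1.6, 0.4, -0.5]
finger_gap: 0.315
gripper_force: 19.0
```

>>> apply_moves(steps=[[[-0.1, -3.5, 0], 0], [[-0.15, -5.5, 0], 0], [[-0.2, -6.4, 0], 0], [[-0.2, -6.4, 1], 0], [[-0.2, -6.4, 2.5], 0], [[-0.2, -6.4, 4], 0], [[-0.2, -6.4, 5], 0], [[-0.2, -6.4, 5], 0]])

```text
time_s: 5.55
tcp_pos: [0.4408, -0.0416, 0.1885]
orientation: [[0.984, 0.179, -0.003], [0.179, -0.984, 0.0], [-0.003, -0.001, -1.0]]
wrist_force: [-0.8, -0.3, -1.6]
finger_gap: 0.317
gripper_force: 18.9
```

>>> apply_moves(steps=[[[0, 0, 0], 0], [[0, 0, 0], 0], [[0, 0, 0], 0]])

```text
time_s: 5.8
tcp_pos: [0.4419, -0.0408, 0.1912]
orientation: [[0.984, 0.18, 0.001], [0.18, -0.984, -0.0], [0.001, 0.0, -1.0]]
wrist_force: [-0.3, -0.0, -0.6]
finger_gap: 0.316
gripper_force: 18.9
```

```bash
python3 -c "
from h import *
to(.442,-.041,.168,-79.8);s=get_state();print(s['tcp_pos'],s['finger_gap'],s['wrist_force'])
I=camera('side');J=camera('top')
f=lambda a:cv2.resize(a,None,fx=4,fy=4,interpolation=cv2.INTER_CUBIC)
cv2.imwrite('pics/p1.png',np.hstack([f(I[120:260,290:390]),f(J[190:330,260:360])]))"
```

```text
shift cm [0.   0.02 2.32] turn 0.003401611953901501 y-axis ang -79.6 q7 -83.4
[ 0.44193727 -0.04080794  0.19121982] 0.31604101537749324 [-0.29180994 -0.0396539  -0.56451924]
```

View pics/p1.png

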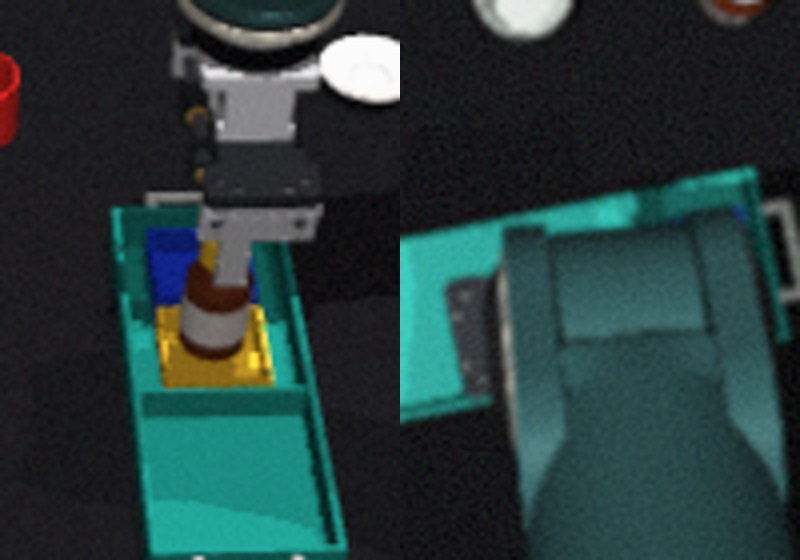

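The side view shows the bottle hanging centred above the yellow holder, with its base around (215,340) in the left half. I'll lower it slowly.

>>> apply_moves(steps=[[[0, 0, 0.4], 0], [[0, 0, 0.8], 0], [[0, 0, 1.2], 0], [[0, 0, 1.5], 0], [[0, 0, 1.8], 0], [[0, 0, 2.0], 0], [[0, 0, 2.1], 0], [[0, 0, 2.1], 0]])

```text
time_s: 6.57
tcp_pos: [0.4415, -0.0405, 0.1694]
orientation: [[0.984, 0.181, -0.0], [0.181, -0.984, 0.0], [-0.0, -0.0, -1.0]]
wrist_force: [0.2, -0.1, -0.9]
finger_gap: 0.317
gripper_force: 18.9
```

>>> apply_moves(steps=[[[0, 0, 0.05], 0], [[0, 0, 0.1], 0], [[0, 0, 0.15], 0], [[0, 0, 0.2], 0], [[0, 0, 0.2], 0]])

```text
time_s: 6.98
tcp_pos: [0.4423, -0.0405, 0.1687]
orientation: [[0.984, 0.181, 0.002], [0.181, -0.984, -0.0], [0.002, 0.001, -1.0]]
wrist_force: [-4.2, 0.7, 20.6]
finger_gap: 0.316
gripper_force: 19.8
```

>>> apply_moves(steps=[[[0, 0, -0.1], 0], [[0, 0, -0.1], 0], [[0, 0, -0.1], 0]], jaw=90)

```text
time_s: 7.23
tcp_pos: [0.4416, -0.0405, 0.1687]
orientation: [[0.984, 0.181, 0.0], [0.181, -0.984, 0.0], [0.0, 0.0, -1.0]]
wrist_force: [-0.2, -0.2, 0.4]
finger_gap: 0.494
gripper_force: 0.0
```

>>> apply_moves(steps=[[[0, 0, 0], 0], [[0, 0, -2], 0], [[0, 0, -5], 0], [[0, 0, -9], 0], [[0, 0, -13], 0], [[0, 0, -14], 0], [[0, 0, -14], 0]])

```text
time_s: 7.82
tcp_pos: [0.4426, -0.0406, 0.3116]
orientation: [[0.984, 0.181, 0.005], [0.181, -0.984, -0.001], [0.005, 0.002, -1.0]]
wrist_force: [0.4, -0.1, -0.1]
finger_gap: 0.646
gripper_force: 0.0
```

```bash
python3 -c "
from h import *
to(.638,.271,.303,-79.8);to(.638,.271,.161,10);s=get_state();print(s['tcp_pos'],s['finger_gap'],s['q'])"
```

```text
shift cm [ 24.84 -27.12   0.94] turn 0.003591834252331751 y-axis ang -79.6 q7 -79.8
shift cm [ 24.77 -27.14  15.14] turn -1.5637138340385763 y-axis ang -79.6 q7 -79.8
[ 0.44257935 -0.04059508  0.31164004] 0.6456028895469382 [ 15.56860527   4.9691388  -15.06148832 116.00679509   1.55324528
  58.90621112 -79.82830996]
```

>>> apply_moves(steps=[[[2, -2.2, 0], 0], [[4.8, -5.2, 0], 0], [[7.6, -8.2, 0], 0], [[10.4, -11.2, 0], 0], [[13.2, -14.3, 0], 0], [[16, -17.4, 0], 0], [[18.8, -20.4, 0], 0], [[21.6, -23.4, 0], 0]])

```text
time_s: 8.48
tcp_pos: [0.6122, 0.2304, 0.3068]
orientation: [[0.984, 0.181, -0.002], [0.181, -0.984, -0.001], [-0.002, 0.0, -1.0]]
wrist_force: [0.2, -0.7, 1.6]
finger_gap: 0.646
gripper_force: 0.0
```

>>> apply_moves(steps=[[[2, -2.2, 0], 0], [[3.3, -3.6, 0], 0], [[3.3, -3.6, 3], 0], [[3.3, -3.6, 6], 0], [[3.3, -3.6, 7], 0], [[3.3, -3.6, 7], 0]])

```text
time_s: 8.98
tcp_pos: [0.6365, 0.2694, 0.2348]
orientation: [[0.983, 0.181, -0.006], [0.181, -0.983, -0.002], [-0.006, 0.001, -1.0]]
wrist_force: [0.1, -0.1, -0.2]
finger_gap: 0.647
gripper_force: 0.0
```

```bash
python3 -c "
from h import *
to(.638,.271,.161,-79.8);s=get_state();print(s['tcp_pos'],s['finger_gap'],s['q'][6])"
```

```text
shift cm [ 0.22 -0.14  7.38] turn 0.003902899022570625 y-axis ang -79.6 q7 -114.6
[0.63646044 0.26937538 0.23479509] 0.6468007385700668 -114.63583813588943
```

>>> apply_moves(steps=[[[0.1, 0, 2], 0], [[0.1, 0, 4.5], 0], [[0.1, 0, 6.5], 0], [[0.1, 0, 7.7], 0], [[0.1, 0, 7.8], 0], [[0.1, 0, 7.8], 0]])

```text
time_s: 9.48
tcp_pos: [0.6389, 0.2703, 0.1615]
orientation: [[0.984, 0.181, 0.0], [0.181, -0.984, 0.0], [0.0, -0.0, -1.0]]
wrist_force: [1.0, -0.7, -0.2]
finger_gap: 0.646
gripper_force: 0.0
```

>>> apply_moves(steps=[[[0, 0, 0], 0], [[0, 0, 0], 0], [[0, 0, 0], 0], [[0, 0, 0], 0], [[0, 0, 0], 0], [[0, 0, 0], 0]], jaw=255, newtons=15)

```text
time_s: 9.98
tcp_pos: [0.6387, 0.2705, 0.161]
orientation: [[0.984, 0.181, 0.0], [0.181, -0.984, 0.001], [0.001, -0.0, -1.0]]
wrist_force: [-0.4, 1.9, 2.4]
finger_gap: 0.326
gripper_force: 12.9
```

>>> apply_moves(steps=[[[0, 0, -1], 0], [[0, 0, -3], 0], [[0, 0, -6], 0], [[0, 0, -10], 0], [[0, 0, -14], 0], [[0, 0, -15], 0], [[0, 0, -15], 0], [[0, 0, -15], 0]])

```text
time_s: 10.65
tcp_pos: [0.6385, 0.2701, 0.311]
orientation: [[0.984, 0.181, 0.001], [0.181, -0.984, 0.0], [0.001, 0.0, -1.0]]
wrist_force: [0.6, -0.3, -2.6]
finger_gap: 0.314
gripper_force: 19.6
```

```bash
python3 -c "
from h import *
to(.456,-.117,.168,-79.8);s=get_state();print(s['tcp_pos'],s['finger_gap'],s['q'][6])"
```

```text
shift cm [-24.96  34.77  14.29] turn 0.0037093964253648677 y-axis ang -79.6 q7 -113.5
[0.63854659 0.27008403 0.31099641] 0.3140654549224153 -113.48952465852697
```

>>> apply_moves(steps=[[[-1.5, 2, 0], 0], [[-3.8, 5.2, 0], 0], [[-6, 8.4, 0], 0], [[-8.3, 11.6, 0], 0], [[-10.6, 14.8, 0], 0], [[-12.9, 18, 0], 0], [[-15.2, 21.2, 0], 0], [[-17.5, 24.4, 0], 0]])

```text
time_s: 11.32
tcp_pos: [0.5088, -0.0031, 0.3091]
orientation: [[0.984, 0.181, -0.003], [0.181, -0.984, 0.0], [-0.003, -0.001, -1.0]]
wrist_force: [0.8, -1.1, -1.6]
finger_gap: 0.317
gripper_force: 18.3
```

>>> apply_moves(steps=[[[-2.3, 3.2, 0], 0], [[-4.6, 6.4, 0], 0], [[-6.5, 9, 0], 0], [[-7.5, 10.4, 0], 0], [[-7.5, 10.4, 3], 0], [[-7.5, 10.4, 6], 0], [[-7.5, 10.4, 9], 0], [[-7.5, 10.4, 11], 0]])

```text
time_s: 11.98
tcp_pos: [0.4538, -0.1171, 0.1971]
orientation: [[0.984, 0.18, -0.004], [0.18, -0.984, 0.001], [-0.004, -0.002, -1.0]]
wrist_force: [-0.2, 0.0, -2.7]
finger_gap: 0.315
gripper_force: 18.3
```

>>> apply_moves(steps=[[[0, 0, 0], 0], [[0, 0, 0], 0], [[0, 0, 0], 0]])

```text
time_s: 12.23
tcp_pos: [0.4559, -0.1172, 0.2013]
orientation: [[0.984, 0.181, 0.0], [0.181, -0.984, 0.0], [0.0, -0.0, -1.0]]
wrist_force: [0.3, -0.1, -0.6]
finger_gap: 0.315
gripper_force: 18.2
```

```bash
python3 -c "
from h import *
to(.456,-.117,.168,-79.8);s=get_state();print(s['tcp_pos'],s['finger_gap'],s['wrist_force'])
I=camera('side');J=camera('top')
f=lambda a:cv2.resize(a,None,fx=4,fy=4,interpolation=cv2.INTER_CUBIC)
cv2.imwrite('pics/p2.png',np.hstack([f(I[120:260,290:390]),f(J[190:330,260:360])]))"
```

```text
shift cm [ 0.02 -0.02  3.33] turn 0.0038042832765973244 y-axis ang -79.6 q7 -73.9
[ 0.45587353 -0.11724139  0.20128432] 0.3152834053958784 [ 0.31348208 -0.05393277 -0.63910042]
```

View pics/p2.png

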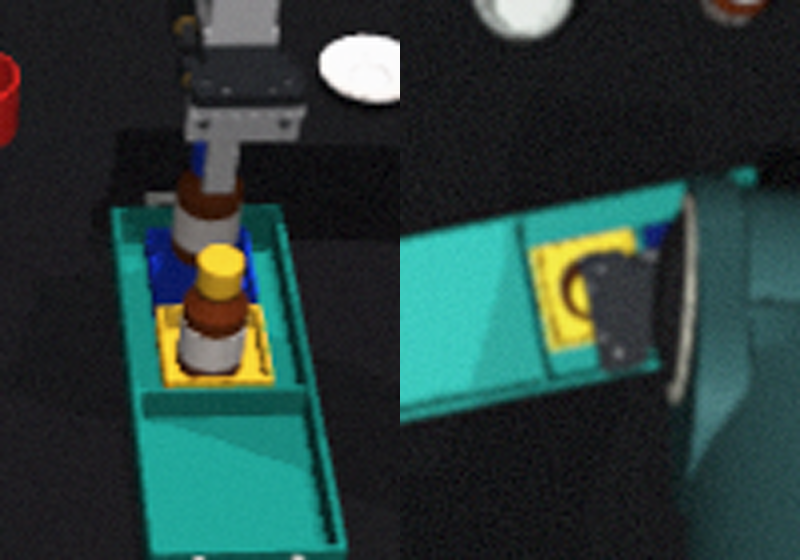

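The yellow bottle stands upright in the yellow holder, and the blue-capped bottle hangs above the blue cell. Lowering the blue one.

>>> apply_moves(steps=[[[0, 0, 0.6], 0], [[0, 0, 1.2], 0], [[0, 0, 1.8], 0], [[0, 0, 2.4], 0], [[0, 0, 2.8], 0], [[0, 0, 3.0], 0], [[0, 0, 3.1], 0], [[0, 0, 3.1], 0]])

```text
time_s: 13.0
tcp_pos: [0.4556, -0.1172, 0.1694]
orientation: [[0.984, 0.181, -0.0], [0.181, -0.984, 0.0], [-0.0, -0.0, -1.0]]
wrist_force: [0.5, -0.7, -1.1]
finger_gap: 0.317
gripper_force: 18.2
```

>>> apply_moves(steps=[[[0, 0, 0.05], 0], [[0, 0, 0.1], 0], [[0, 0, 0.1], 0]])

```text
time_s: 13.25
tcp_pos: [0.456, -0.1172, 0.169]
orientation: [[0.984, 0.181, 0.001], [0.181, -0.984, -0.0], [0.001, 0.0, -1.0]]
wrist_force: [0.2, 0.5, 3.1]
finger_gap: 0.315
gripper_force: 18.4
```

Touched with 3 N; release.

>>> apply_moves(steps=[[[0, 0, 0], 0], [[0, 0, 0], 0], [[0, 0, 0], 0], [[0, 0, 0], 0]], jaw=100)

```text
time_s: 13.58
tcp_pos: [0.4556, -0.1173, 0.1686]
orientation: [[0.984, 0.181, -0.0], [0.181, -0.984, 0.0], [-0.0, -0.0, -1.0]]
wrist_force: [0.3, 0.0, 0.1]
finger_gap: 0.565
gripper_force: 0.0
```

>>> apply_moves(steps=[[[0, 0, 0], 0], [[0, 0, -2], 0], [[0, 0, -5], 0], [[0, 0, -9], 0], [[0, 0, -13], 0], [[0, 0, -14], 0], [[0, 0, -14], 0], [[0, 0, -14], 0]])

```text
time_s: 14.25
tcp_pos: [0.4556, -0.1173, 0.3087]
orientation: [[0.984, 0.181, 0.001], [0.181, -0.984, -0.0], [0.001, 0.0, -1.0]]
wrist_force: [0.1, -0.1, -0.3]
finger_gap: 0.606
gripper_force: 0.0
```

```bash
python3 -c "
from h import *
to(.65,-.001,.108,81);s=get_state();print(s['tcp_pos'],s['finger_gap'],s['q'])"
```

```text
shift cm [21.2  -7.94 20.08] turn 0.33870741486831635 y-axis ang -79.6 q7 -71.1
[ 0.45563969 -0.1173002   0.30865719] 0.6063548437300332 [ 23.77874207   8.09732634 -14.26549494 112.9200836    2.32971313
  59.20179596 -71.13539569]
```

>>> apply_moves(steps=[[[2, -0.7, 0], 0.05], [[5, -1.9, 0], 0.1], [[8.5, -3.2, 0], 0.15], [[12, -4.5, 0], 0.2], [[15.5, -5.8, 0], 0.25], [[19, -7.1, 0], 0.3], [[21.2, -7.9, 0], 0.34], [[21.2, -7.9, 0], 0.34]], jaw=0)

```text
time_s: 14.92
tcp_pos: [0.652, 0.0024, 0.3053]
orientation: [[0.988, -0.157, -0.003], [-0.157, -0.988, 0.002], [-0.003, -0.001, -1.0]]
wrist_force: [0.4, -0.7, 0.3]
finger_gap: 1.002
gripper_force: 0.0
```

>>> apply_moves(steps=[[[0, 0, 3], 0], [[0, 0, 7], 0], [[0, 0, 10], 0], [[0, 0, 10.5], 0], [[0, 0, 10.5], 0], [[0, 0, 10.5], 0]])

```text
time_s: 15.42
tcp_pos: [0.6501, -0.0013, 0.2044]
orientation: [[0.988, -0.157, 0.0], [-0.157, -0.988, 0.0], [0.0, -0.0, -1.0]]
wrist_force: [0.2, 0.0, 0.5]
finger_gap: 0.997
gripper_force: 0.0
```

```bash
python3 -c "
from h import *
to(.65,-.001,.112,81);s=get_state();print(s['tcp_pos'],s['finger_gap'],s['q'])
I=camera('side');J=camera('top')
f=lambda a:cv2.resize(a,None,fx=4,fy=4,interpolation=cv2.INTER_CUBIC)
cv2.imwrite('pics/p3.png',np.hstack([f(I[130:260,220:320]),f(J[130:260,245:345])]))"
```

```text
shift cm [-0.02 -0.02  9.24] turn -0.0010506758401735968 y-axis ang -99.1 q7 -108.5
[ 0.65014009 -0.00125937  0.20439287] 0.9972792018370623 [   7.1892474    32.83124805  -13.60564676   92.99402212    8.92067207
   55.23102318 -108.48029691]
```

View pics/p3.png

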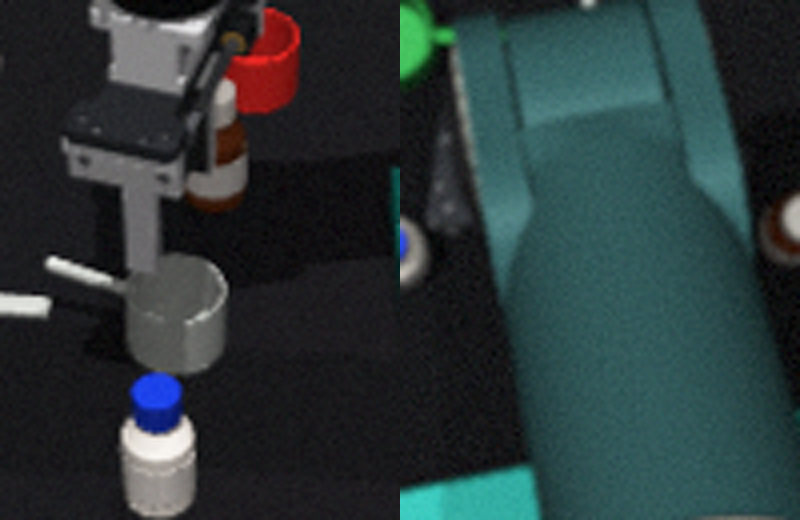

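The side crop shows the open fingers above the cup and both neighbours clear. Descend and grip.

>>> apply_moves(steps=[[[0, 0, 2], 0], [[0, 0, 4.5], 0], [[0, 0, 7], 0], [[0, 0, 8.5], 0], [[0, 0, 9.2], 0], [[0, 0, 9.2], 0], [[0, 0, 9.2], 0]])

```text
time_s: 16.1
tcp_pos: [0.6505, -0.0011, 0.1129]
orientation: [[0.988, -0.158, 0.001], [-0.158, -0.988, 0.0], [0.001, -0.0, -1.0]]
wrist_force: [-1.2, 1.0, 0.4]
finger_gap: 1.0
gripper_force: 0.0
```

>>> apply_moves(steps=[[[0, 0, 0], 0], [[0, 0, 0], 0], [[0, 0, 0], 0], [[0, 0, 0], 0], [[0, 0, 0], 0], [[0, 0, 0], 0]], jaw=255, newtons=15)

```text
time_s: 16.6
tcp_pos: [0.6502, -0.0011, 0.1122]
orientation: [[0.988, -0.158, 0.001], [-0.158, -0.988, 0.0], [0.001, -0.0, -1.0]]
wrist_force: [-1.1, 0.2, 6.0]
finger_gap: 0.71
gripper_force: 15.0
```

>>> apply_moves(steps=[[[0, 0, -1], 0], [[0, 0, -3], 0], [[0, 0, -6], 0], [[0, 0, -10], 0], [[0, 0, -14], 0], [[0, 0, -15], 0], [[0, 0, -15], 0], [[0, 0, -15], 0]])

```text
time_s: 17.27
tcp_pos: [0.6498, -0.0013, 0.262]
orientation: [[0.987, -0.158, 0.001], [-0.158, -0.987, -0.0], [0.001, 0.0, -1.0]]
wrist_force: [0.6, -0.2, -2.3]
finger_gap: 0.711
gripper_force: 15.0
```

```bash
python3 -c "
from h import *
import numpy as np
x,y=np.array([.4364,-.0109])+.086*np.array([np.cos(np.radians(100.2)),np.sin(np.radians(100.2))]);print(x,y)
to(x,y,.116,100.2);s=get_state();print(s['tcp_pos'],s['finger_gap'],s['q'])"
```

```text
0.42117071233251585 0.0737408222853548
shift cm [-23.77  -3.81  14.58] turn -0.33633255155981934 y-axis ang -99.1 q7 -107.7
[ 0.64977535 -0.00132812  0.26200709] 0.7112567446511279 [   7.62772474   29.27228664  -14.19419479   90.52197359    7.87871765
   61.15030985 -107.70033138]
```

>>> apply_moves(steps=[[[-2, -0.3, 0], -0.05], [[-5.5, -0.9, 0], -0.1], [[-9.5, -1.5, 0], -0.15], [[-13.5, -2.2, 0], -0.2], [[-17.5, -2.8, 0], -0.25], [[-21, -3.4, 0], -0.3], [[-23.8, -3.8, 0], -0.336], [[-23.8, -3.8, 0], -0.336]])

```text
time_s: 17.93
tcp_pos: [0.416, 0.0748, 0.2603]
orientation: [[0.983, 0.182, -0.004], [0.182, -0.983, -0.001], [-0.004, 0.0, -1.0]]
wrist_force: [1.2, -0.0, -2.1]
finger_gap: 0.71
gripper_force: 15.0
```

>>> apply_moves(steps=[[[0, 0, 2], 0], [[0, 0, 5], 0], [[0, 0, 7.5], 0], [[0, 0, 8.5], 0], [[0, 0, 8.5], 0], [[0, 0, 8.5], 0]])

```text
time_s: 18.43
tcp_pos: [0.4207, 0.0739, 0.1765]
orientation: [[0.984, 0.177, -0.002], [0.177, -0.984, 0.0], [-0.002, -0.0, -1.0]]
wrist_force: [-0.9, 0.1, -1.0]
finger_gap: 0.709
gripper_force: 15.0
```

```bash
python3 -c "
from h import *
import numpy as np
to(.4212,.0737,.116,100.2);s=get_state();print(s['tcp_pos'],s['finger_gap'])
I=camera('side')
f=lambda a:cv2.resize(a,None,fx=4,fy=4,interpolation=cv2.INTER_CUBIC)
cv2.imwrite('pics/p4.png',f(I[150:290,270:400]))"
```

```text
shift cm [0.05 0.03 6.05] turn -8.273357450689156e-05 y-axis ang -79.8 q7 -102.3
[0.42073128 0.07386706 0.17654454] 0.7091811789964811
```

View pics/p4.png

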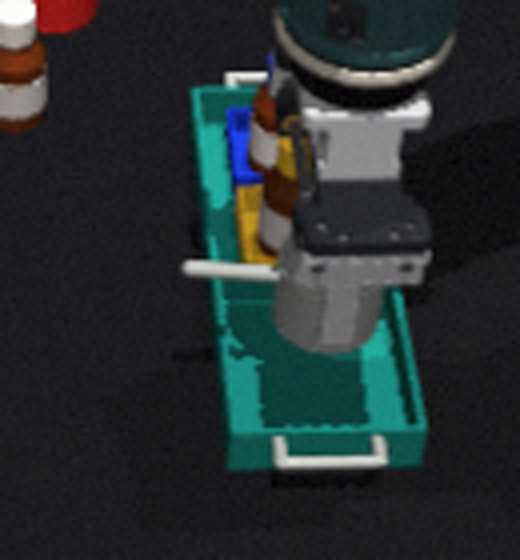

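Both bottles stand and the cup hangs over the bay with its handle across the far wall. Descend slowly.

>>> apply_moves(steps=[[[0, 0, 1], 0], [[0, 0, 2.2], 0], [[0, 0, 3.4], 0], [[0, 0, 4.5], 0], [[0, 0, 5.3], 0], [[0, 0, 5.8], 0], [[0, 0, 5.9], 0], [[0, 0, 5.9], 0]])

```text
time_s: 19.15
tcp_pos: [0.421, 0.0739, 0.1177]
orientation: [[0.984, 0.177, -0.0], [0.177, -0.984, 0.0], [-0.0, -0.0, -1.0]]
wrist_force: [-0.0, 0.3, -1.1]
finger_gap: 0.714
gripper_force: 15.0
```

>>> apply_moves(steps=[[[0, 0, 0.05], 0], [[0, 0, 0.1], 0], [[0, 0, 0.1], 0]])

```text
time_s: 19.4
tcp_pos: [0.421, 0.0738, 0.117]
orientation: [[0.984, 0.177, 0.001], [0.177, -0.984, 0.0], [0.001, 0.0, -1.0]]
wrist_force: [0.2, 0.3, -1.2]
finger_gap: 0.709
gripper_force: 15.0
```

>>> apply_moves(steps=[[[0, 0, 0.05], 0], [[0, 0, 0.1], 0], [[0, 0, 0.1], 0]])

```text
time_s: 19.65
tcp_pos: [0.421, 0.0738, 0.116]
orientation: [[0.984, 0.177, 0.0], [0.177, -0.984, -0.0], [0.0, 0.0, -1.0]]
wrist_force: [-2.4, -0.8, 10.3]
finger_gap: 0.712
gripper_force: 15.0
```

>>> apply_moves(steps=[[[0, 0, 0], 0], [[0, 0, 0], 0], [[0, 0, 0], 0], [[0, 0, 0], 0], [[0, 0, 0], 0]], jaw=40)

```text
time_s: 20.07
tcp_pos: [0.4208, 0.0738, 0.1156]
orientation: [[0.984, 0.177, -0.0], [0.177, -0.984, 0.0], [-0.0, -0.0, -1.0]]
wrist_force: [0.3, 0.2, -1.1]
finger_gap: 0.843
gripper_force: 0.0
```

>>> apply_moves(steps=[[[0, 0, -1], 0], [[0, 0, -3], 0], [[0, 0, -6], 0], [[0, 0, -10], 0], [[0, 0, -14], 0], [[0, 0, -18], 0], [[0, 0, -18.5], 0], [[0, 0, -18.5], 0]])

```text
time_s: 20.73
tcp_pos: [0.4215, 0.074, 0.3036]
orientation: [[0.984, 0.177, 0.005], [0.177, -0.984, 0.0], [0.005, 0.001, -1.0]]
wrist_force: [0.1, -0.1, -1.1]
finger_gap: 0.845
gripper_force: 0.0
```

```bash
python3 -c "
from h import *
import numpy as np
to(.54,.421,.25,108.7);s=get_state();print(s['tcp_pos'],s['finger_gap'],s['q'])"
```

```text
shift cm [ 17.77 -32.06   5.42] turn -0.1486401030502726 y-axis ang -79.8 q7 -95.8
[0.42147837 0.07398814 0.30356568] 0.8450623062041864 [  8.90329236   4.09422384 -23.88102298 118.29349512   2.03782595
  57.69584128 -95.82097327]
```

>>> apply_moves(steps=[[[1.5, -2.5, 0], -0.02], [[3.5, -6, 0], -0.05], [[5.5, -9.6, 0], -0.08], [[7.5, -13.2, 0], -0.1], [[9.5, -16.8, 0], -0.13], [[11.5, -20.4, 0], -0.15], [[13.5, -24, 0], -0.15], [[15.5, -27.6, 0], -0.15]])

```text
time_s: 21.4
tcp_pos: [0.5245, 0.3746, 0.2989]
orientation: [[0.947, 0.322, -0.002], [0.322, -0.947, -0.001], [-0.002, 0.0, -1.0]]
wrist_force: [0.4, -1.3, 0.3]
finger_gap: 0.844
gripper_force: 0.0
```

>>> apply_moves(steps=[[[1.3, -2.5, 0], 0], [[1.6, -4.6, 0], 0], [[1.6, -4.6, 2], 0], [[1.6, -4.6, 5], 0], [[1.6, -4.6, 6], 0], [[1.6, -4.6, 6], 0], [[1.6, -4.6, 6], 0]])

```text
time_s: 21.98
tcp_pos: [0.5248, 0.4213, 0.2405]
orientation: [[0.947, 0.322, -0.001], [0.322, -0.947, -0.001], [-0.002, 0.0, -1.0]]
wrist_force: [0.6, 0.1, 1.3]
finger_gap: 0.842
gripper_force: 0.0
```

```bash
python3 -c "
from h import *
to(.54,.421,.150,108.7);s=get_state();print(s['tcp_pos'],s['finger_gap'])
I=camera('side');J=camera('top')
f=lambda a:cv2.resize(a,None,fx=4,fy=4,interpolation=cv2.INTER_CUBIC)
cv2.imwrite('pics/p5.png',np.hstack([f(I[280:410,220:320]),f(J[210:340,205:305])]))"
```

```text
shift cm [1.44 0.52 9.04] turn 0.0013336087161054102 y-axis ang -71.2 q7 -126.0
[0.52482643 0.42133391 0.24046823] 0.8422620821480137
```

View pics/p5.png

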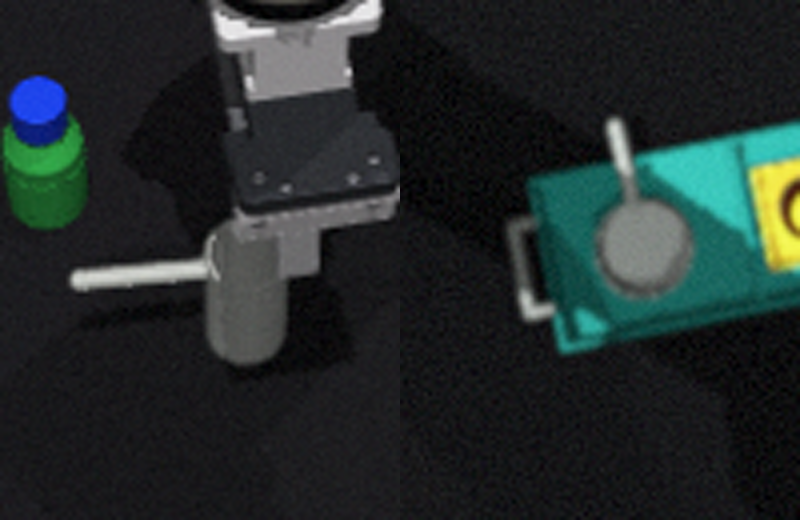

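The small cup stands below the gripper, which must go about 1.4 cm further along tool x. The large cup sits in the bay with its rim around top pixel (265.6,271.3).

>>> apply_moves(steps=[[[0.8, 0.3, 0], 0], [[1.4, 0.5, 0], 0], [[1.4, 0.5, 0], 0], [[1.4, 0.5, 3], 0], [[1.4, 0.5, 6], 0], [[1.4, 0.5, 8.3], 0], [[1.4, 0.5, 9], 0], [[1.4, 0.5, 9], 0]])

```text
time_s: 22.75
tcp_pos: [0.5395, 0.4209, 0.1492]
orientation: [[0.947, 0.322, -0.002], [0.322, -0.947, -0.001], [-0.003, 0.001, -1.0]]
wrist_force: [0.2, 0.7, 1.4]
finger_gap: 0.841
gripper_force: 0.0
```

>>> apply_moves(steps=[[[0, 0, 0], 0], [[0, 0, 0], 0], [[0, 0, 0], 0], [[0, 0, 0], 0], [[0, 0, 0], 0], [[0, 0, 0], 0], [[0, 0, 0], 0], [[0, 0, 0], 0]], jaw=255, newtons=15)

```text
time_s: 23.42
tcp_pos: [0.54, 0.4215, 0.1511]
orientation: [[0.947, 0.322, 0.0], [0.322, -0.947, 0.0], [0.001, -0.0, -1.0]]
wrist_force: [0.2, -1.6, 4.7]
finger_gap: 0.462
gripper_force: 15.0
```

>>> apply_moves(steps=[[[0, 0, -1], 0], [[0, 0, -3], 0], [[0, 0, -6], 0], [[0, 0, -10], 0], [[0, 0, -14], 0], [[0, 0, -15], 0], [[0, 0, -15], 0], [[0, 0, -15], 0]])

```text
time_s: 24.08
tcp_pos: [0.5397, 0.4213, 0.3011]
orientation: [[0.947, 0.322, 0.001], [0.322, -0.947, 0.0], [0.001, -0.0, -1.0]]
wrist_force: [0.2, -0.7, -0.9]
finger_gap: 0.46
gripper_force: 14.9
```

```bash
python3 -c "
from h import *
X=plane('top',(265.6,271.3),.052);print(X, proj('side',X))
to(*X[:2],.157,10.2);s=get_state();print(s['tcp_pos'],s['finger_gap'],s['q'][6])
I=camera('side');J=camera('top')
f=lambda a:cv2.resize(a,None,fx=4,fy=4,interpolation=cv2.INTER_CUBIC)
cv2.imwrite('pics/p6.png',np.hstack([f(I[200:330,310:410]),f(J[210:340,205:305])]))"
```

```text
[0.42078097 0.07317233 0.052     ] [350.16173553 230.82373405]
shift cm [-22.48  29.13  14.39] turn -1.4210427108128538 y-axis ang -71.2 q7 -123.8
[0.53974956 0.42127977 0.30114362] 0.45950514107348583 -123.77758626116632
```

View pics/p6.png

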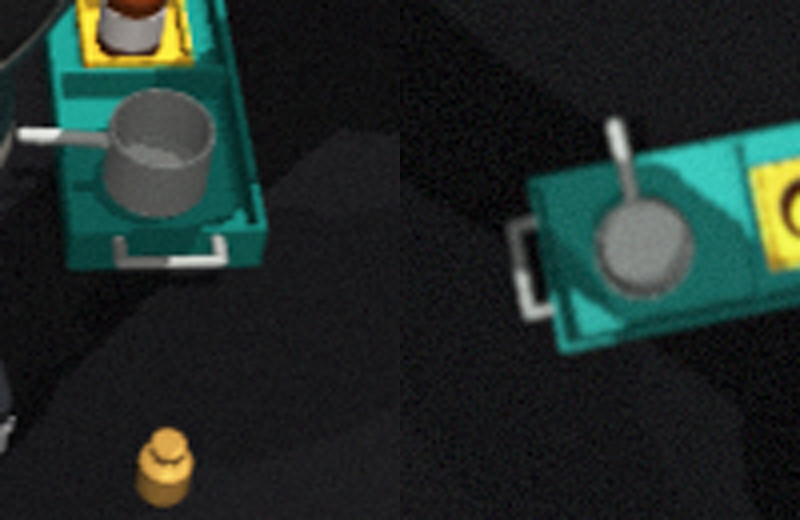

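>>> apply_moves(steps=[[[-1, 1.3, 0], -0.1], [[-3, 4, 0], -0.22], [[-5, 6.5, 0], -0.34], [[-7, 9.1, 0], -0.46], [[-9, 11.7, 0], -0.58], [[-11, 14.3, 0], -0.7], [[-13, 16.9, 0], -0.82], [[-15, 19.5, 0], -0.94]])

```text
time_s: 24.85
tcp_pos: [0.4599, 0.1879, 0.2993]
orientation: [[0.298, 0.955, -0.002], [0.955, -0.298, -0.001], [-0.001, -0.002, -1.0]]
wrist_force: [1.3, -0.3, -1.0]
finger_gap: 0.461
gripper_force: 14.9
```

```bash
python3 -c "
from h import *
to(.4209,.0735,.301,10.2);s=get_state();print(s['tcp_pos'],s['finger_gap'],s['q'][6])"
```

```text
shift cm [-12.08  -0.32  -0.15] turn -0.48018783955927874 y-axis ang -17.3 q7 -53.7
[0.45987588 0.18790843 0.29933515] 0.46127832634491006 -53.74314923036262
```

>>> apply_moves(steps=[[[-2.5, -0.1, 0], -0.1], [[-5.5, -0.1, 0], -0.22], [[-8.5, -0.2, 0], -0.34], [[-11, -0.3, 0], -0.44], [[-12.1, -0.3, 0], -0.48], [[-12.1, -0.3, 0], -0.48], [[-12.1, -0.3, 0], -0.48]])

```text
time_s: 25.43
tcp_pos: [0.4212, 0.0747, 0.3001]
orientation: [[-0.168, 0.986, -0.001], [0.986, 0.168, -0.0], [0.0, -0.001, -1.0]]
wrist_force: [0.3, -0.1, -0.2]
finger_gap: 0.463
gripper_force: 14.9
```

>>> apply_moves(steps=[[[0, 0, 2], 0], [[0, 0, 4], 0], [[0, 0, 6], 0], [[0, 0, 7], 0], [[0, 0, 7], 0], [[0, 0, 7], 0], [[0, 0, 7], 0]])

```text
time_s: 26.02
tcp_pos: [0.4219, 0.0759, 0.2315]
orientation: [[-0.171, 0.985, 0.001], [0.985, 0.171, 0.0], [0.0, 0.001, -1.0]]
wrist_force: [1.1, -0.2, -0.8]
finger_gap: 0.457
gripper_force: 14.9
```

```bash
python3 -c "
from h import *
to(.4209,.0735,.158,10.2);s=get_state();print(s['tcp_pos'],s['finger_gap'],s['q'][6])
I=camera('side');J=camera('top')
f=lambda a:cv2.resize(a,None,fx=4,fy=4,interpolation=cv2.INTER_CUBIC)
cv2.imwrite('pics/p7.png',np.hstack([f(I[170:300,300:400]),f(J[210:340,205:305])]))"
```

```text
shift cm [-0.22 -0.15  7.35] turn -0.00588444649051386 y-axis ang 9.9 q7 -15.5
[0.4219491  0.07586949 0.2314567 ] 0.45661549537919344 -15.46769055076901
```

View pics/p7.png

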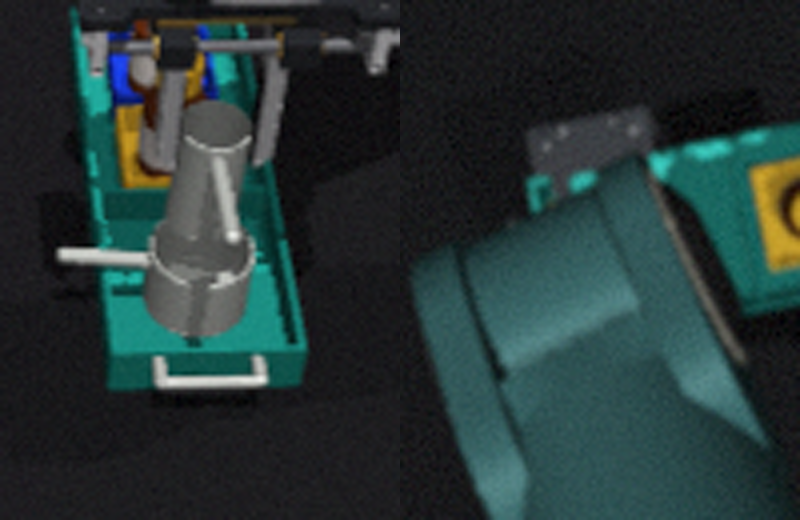

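The small cup hangs above the large cup with its handle pointing toward +y, at right angles to the large handle. I'll correct xy by 2 mm and lower in stages.

>>> apply_moves(steps=[[[-0.1, -0.1, 0], 0], [[-0.2, -0.1, 0], 0], [[-0.2, -0.1, 1], 0], [[-0.2, -0.1, 2], 0], [[-0.2, -0.1, 3], 0], [[-0.2, -0.1, 4], 0], [[-0.2, -0.1, 4], 0]])

```text
time_s: 26.7
tcp_pos: [0.42, 0.0731, 0.1885]
orientation: [[-0.171, 0.985, -0.003], [0.985, 0.171, 0.0], [0.001, -0.003, -1.0]]
wrist_force: [0.4, 0.2, -1.7]
finger_gap: 0.459
gripper_force: 14.9
```

```bash
python3 -c "
from h import *
to(.4209,.0735,.158,10.2);s=get_state();print(s['tcp_pos'],s['finger_gap'],s['wrist_force'])
I=camera('side')
cv2.imwrite('pics/p8.png',cv2.resize(I[190:290,310:390],None,fx=6,fy=6,interpolation=cv2.INTER_CUBIC))"
```

```text
shift cm [0.02 0.11 3.05] turn -0.005765993013775994 y-axis ang 9.9 q7 -19.5
[0.41996153 0.07312739 0.18847321] 0.4594453803085002 [ 0.44277633  0.2282066  -1.68019268]
```

View pics/p8.png

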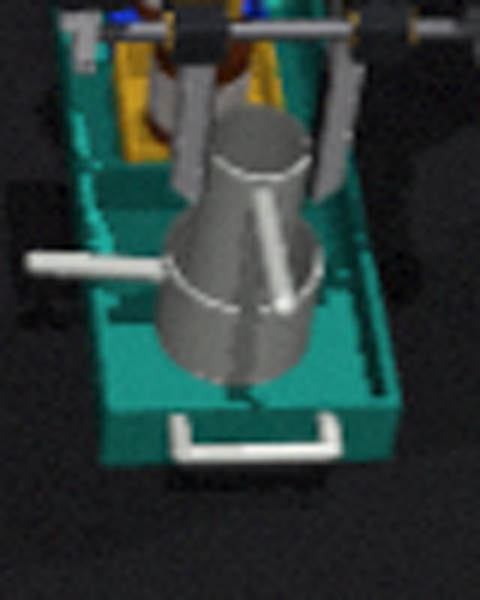

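The small cup has entered the large one, in the middle, with no contact force. Going on down.

>>> apply_moves(steps=[[[0, 0, 0.6], 0], [[0, 0, 1.2], 0], [[0, 0, 1.8], 0], [[0, 0, 2.4], 0], [[0, 0, 2.8], 0], [[0, 0, 3.0], 0], [[0, 0, 3.1], 0], [[0, 0, 3.1], 0]])

```text
time_s: 27.42
tcp_pos: [0.4209, 0.0732, 0.1596]
orientation: [[-0.171, 0.985, -0.0], [0.985, 0.171, 0.0], [0.0, -0.0, -1.0]]
wrist_force: [-0.6, 0.4, -0.2]
finger_gap: 0.458
gripper_force: 14.9
```

>>> apply_moves(steps=[[[0, 0, 0.05], 0], [[0, 0, 0.1], 0], [[0, 0, 0.1], 0]])

```text
time_s: 27.67
tcp_pos: [0.4209, 0.0731, 0.1588]
orientation: [[-0.171, 0.985, 0.0], [0.985, 0.171, 0.0], [0.0, 0.0, -1.0]]
wrist_force: [0.1, 0.3, 0.7]
finger_gap: 0.461
gripper_force: 14.9
```

>>> apply_moves(steps=[[[0, 0, 0.05], 0], [[0, 0, 0.1], 0], [[0, 0, 0.1], 0]])

```text
time_s: 27.92
tcp_pos: [0.4212, 0.0732, 0.1579]
orientation: [[-0.171, 0.985, 0.001], [0.985, 0.171, 0.0], [-0.0, 0.001, -1.0]]
wrist_force: [-0.7, -0.2, 4.9]
finger_gap: 0.461
gripper_force: 15.0
```

>>> apply_moves(steps=[[[0, 0, 0], 0], [[0, 0, 0], 0], [[0, 0, 0], 0], [[0, 0, 0], 0], [[0, 0, 0], 0]], jaw=80)

```text
time_s: 28.33
tcp_pos: [0.4209, 0.0732, 0.1577]
orientation: [[-0.171, 0.985, -0.0], [0.985, 0.171, 0.0], [0.0, -0.0, -1.0]]
wrist_force: [-0.1, 0.5, -0.5]
finger_gap: 0.684
gripper_force: 0.0
```

>>> apply_moves(steps=[[[0, 0, -1], 0], [[0, 0, -3], 0], [[0, 0, -6], 0], [[0, 0, -10], 0], [[0, 0, -14], 0], [[0, 0, -18], 0], [[0, 0, -18], 0]])

```text
time_s: 28.92
tcp_pos: [0.4224, 0.0743, 0.3446]
orientation: [[-0.172, 0.985, 0.009], [0.985, 0.172, -0.0], [-0.002, 0.009, -1.0]]
wrist_force: [0.5, -0.3, 0.3]
finger_gap: 0.691
gripper_force: 0.0
```

>>> apply_moves(steps=[[[3, 0, 0], 0], [[7, 0, 0], 0], [[11, 0, 0], 0], [[15, 0, 0], 0], [[19, 0, 0], 0], [[23, 0, 0], 0], [[27, 0, 0], 0], [[27, 0, 0], 0]])

```text
time_s: 29.58
tcp_pos: [0.3711, 0.3459, 0.3386]
orientation: [[-0.18, 0.984, -0.001], [0.984, 0.18, 0.004], [0.004, -0.001, -1.0]]
wrist_force: [-0.2, 0.1, -0.8]
finger_gap: 0.684
gripper_force: 0.0
```

```bash
python3 -c "
from h import *
s=get_state();print(s['tcp_pos'],s['finger_gap'],s['time_s'])
I=camera('side');J=camera('top')
f=lambda a:cv2.resize(a,None,fx=4,fy=4,interpolation=cv2.INTER_CUBIC)
cv2.imwrite('pics/p9.png',np.hstack([f(I[140:280,300:390]),f(J[185:325,250:360])]))"
```

```text
[0.37106589 0.3459057  0.33860032] 0.6843388107418232 29.5833
```

View pics/p9.png

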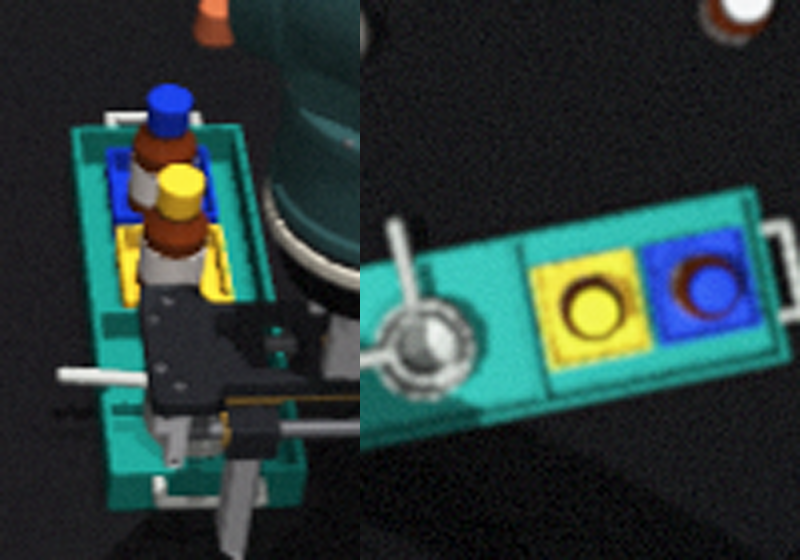

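```bash
python3 -c "
from h import *
print('Y',plane('top',(308.4,262.6),.102),'vs .442 -.041');print('B',plane('top',(338.4,257.1),.102),'vs .456 -.117')
c=lambda x,y:(250+(x-360)/4-.4,185+y/4-.4)
print('S',plane('top',c(421,341),.085),'L',plane('top',c(427,348),.052))
print(close_job())"
```

```text
Y [ 0.44422383 -0.0399144   0.102     ] vs .442 -.041
B [ 0.45652004 -0.1172879   0.102     ] vs .456 -.117
S [0.42705105 0.07321461 0.085     ] L [0.4199379  0.07117809 0.052     ]
the job is handed in; nothing more can be done
None
```

The caddy is packed and the job is handed in, at about 30 s of the 120 s allowed. Both bottles stand in their colour's holder within about 3 mm of centre, and the small cup is nested in the large cup about 7 mm off its axis (limit 13 mm) with the handles crossed. The look-alikes were never gripped or seen to be touched; `close_job()` returned no verdict.

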